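Close the filter bay of a microscope light source

ROBOT

A 7-joint arm with a two-finger parallel gripper is mounted at the origin on the work surface. World frame = base frame: x ahead of the robot, y to its left, z up, the work surface at z = 0. Lengths are in m, angles in rad, forces in N, time in s.
With the tool pointing down it reaches from about 0.4 to 0.85 m from the base axis. Payload 4.5 kg.
Tool frame: the origin (TCP) lies midway between the tips of the shut fingers; the grasp point (between the pads) lies pinch_z behind it (pinch_z is the distance from the TCP to the grasp point, in m); z points along the fingers, y is the direction in which the jaws open and shut (so a half turn about z gives the same grasp; the last joint's range is limited). The gripper opens to 85 mm and grips with 20 to 120 N. Pads are 22 mm wide; open, the fingers measure 114 mm over their backs; the gripper's body (76 mm by 85 mm) begins 54 mm behind the grasp point. The pads swing forward as they close: fully open they stand 13 mm farther back than shut.
Start: joints at [-1.217, 0.689, -0.195, 1.565, 0.157, 0.902, -0.215], TCP at [0.196, 0.593, 0.231] pointing down, gripper open.
Joint ranges: [-3.01, 3.01], [-0.46, 2.08], [-1.47, 1.51], [0.13, 2.56], [-1, 4.14], [0.04, 2.09], [-2.66, 2.66]. Speed limits (rad/s): [2.57, 2.57, 3.14, 3.14, 3.14, 3.14, 3.14].

INTERFACE

Orientations are given as a unit quaternion [x, y, z, w].
In Python, from workcell import * gives the robot as it stands. The module is installed in compiled form; this text tells all that it offers.
- The arm moves only by the shell command python3 -m handwheel 'ROWS' [FORCE]. ROWS is JSON, a list that holds one entry, the list of rows, each a list of 5 numbers: the opening, from -1 (shut) to 1 (fully open), then the shift along the tool's x, y, z in units of 100 mm (1.0 is 100 mm), then the turn about the tool's z in units of 180 degrees (1.0 is 180 degrees). A call has 1 to 20 rows; each row is the pose to reach, as a shift and turn from the pose commanded when the call began, along the tool's axes at that moment, turning the shorter way round; what a row does not reach only later rows make up. A row lasts 1/10 s, in which the tool goes at most 50 mm and 8.59 degrees, less where a joint would pass 70% of its speed; a pose out of reach is approached as far as the arm can. A call with a number of a shift or a turn outside -1 to 1 is refused whole. A call with a gripper value outside its range is refused whole. The fingers move at their own pace and stop on an object; FORCE is the grip in N (left out, the last holds). Time passes only in rows, so rows that repeat a pose let the fingers close. It gives the time, the measured TCP pose, the force and the opening at its end, in the units of the state.
- state(): the state, without advancing time (a new reading comes with each control period).
- snapshot(name): name is "side" or "top"; returns (picture, depth): 480x640x3 uint8, blue, green, red; 480x640 float32, m along the optical axis (not along the pixel's ray), 0 where there is no reading.
- camera_model(name): a dict with "fx", "fy", "cx", "cy" (pixels), "k1" (the pictures are not rectified: a ray, as slopes to the right and down, at radius r is drawn at 1 + k1 r^2 times it, then the intrinsics apply), "cam_to_world" (4x4, takes a point from camera to world coordinates). Camera axes: x right, y up, looking along -z (the intrinsics and any distortion apply to the point x, -y, -z); pixel columns grow to the right and rows downward; lengths in m; the calibration is good to about 2 mm. A picture is of the moment at which its call begins. camera_model takes no time and is no camera call.
- job_done(): hands the job in, once; it reports no verdict.
Trained networks look in the newest picture that a camera, given by its name, has taken for a name from the list of things; names that differ only in an ending like _2 or _b are one class to them, and where a whole thing is asked for, a point or a joint stands for the part that bears it (a point fixed in the world has none). Each returns a list of dicts, best first, with "confidence" (0 to 1); they miss things now and then, are a little off and sometimes report something else, mostly with a low value. They report only what shows in the picture. A call takes as long as a camera call. They do not tell look-alikes from the thing itself.
- spot_in(camera, target): "position" ([column, row] as shares, 0 to 1, of the picture: columns of its width, rows of its height, amid what is visible of it).
- regions_of(camera, target): "mask" (480x640 bool, what is visible of it) and "position" ([column, row] as shares, 0 to 1, of the picture: columns of its width, rows of its height, amid what is visible of it).
- pinpoint(camera, target): "position" ([column, row] as shares, 0 to 1, of the picture: columns of its width, rows of its height: a listed point, or the origin of a listed thing).
The state is a dict: "time_s": time; "joint_positions": joint angles; "dq": joint speeds; "joint_torque": joint torques, N m; "position": TCP position; "ee_rot": TCP orientation; "wrist_force": force on the tool from outside, world axes, zero at the start; "torque": the same for the moment, N m; "finger_gap": opening from 0.0 (shut) to 1.0 (fully open).
Only numpy, scipy, OpenCV 4.12 (cv2) and the standard library are available. Lean on these libraries where they do the work, as an engineer would, in place of code of your own. Each camera call takes 0.05 s, during which the arm holds its last target. There are 200 camera calls.

TASK

The lid of the microscope's light-source unit is lying loose and tilted on its open filter bay. Slide it away from the front wall so that the tongue at its far end hooks under the ledge while the lid is still tilted, then swing the front down and press it fully home until the spring catch snaps out over its front edge. Leave the bottle, the slide box and the eyepiece standing where they are.

Things in the scene. Friction and masses are not known exactly. Their poses are not given: they have to be found in the camera images.
- unit: Fixed cream box, 242 (x -92 to 150) x 160 x 100 mm, open bay on top. Origin on the bench under the bay's middle; x from front wall to ledge (away from the robot, give or take yaw), z up. Front wall: inner face x=-80, outer x=-92, top z=100. Side cheeks: inner faces y=+-68, top z=95. Stop wall under the ledge at x=95. Inside, two seat rails along the cheeks, 18 wide, tops at z=70.
- ledge (a point): Middle of the ledge's lower front edge (unit x=77, z=80). The ledge is a fixed bar across the bay, 8 mm thick, its underside 10 mm above the seat rails, which run on under it; it covers x=77 to the stop wall at x=95. Axes as the unit's.
- lid: Loose grey lid, 0.18 kg: panel 150 (x) x 120 x 6 mm; a tongue 20 long, 4 thick, 120 wide continues its underside at +x; cross rib on top (x -37 to -23, 70 long in y, z 6 to 30). Origin: centre of the panel's underside; x to the tongue, z out of the top. Starts tilted about 0.2 rad: tongue on the rails short of the ledge, front resting on the front wall's top, overhanging it.
- tongue_tip (a point): Middle of the tongue's lower far edge (lid x=95, z=0). Axes as the lid's. The lid, pushed along the unit's x, slides (8 mm play to each cheek) until this meets the stop wall; some 8 mm before that the lid's front edge slips off the front wall onto the catch's slope, where the lid stays tilted about 0.1 rad.
- front_edge (a point): Middle of the lid's upper front edge (lid x=-75, z=6). Axes as the lid's. Seated, the lid is level on the rails: this edge at unit z=76, the tongue tip at unit x=90 to 95.
- rib_top (a point): Middle of the rib's top face (lid x=-30, z=30). Axes as the lid's. The rib can be pushed; between it and the front edge lie 38 mm of flat panel to press on.
- catch (a joint): Black spring catch, 40 mm wide, mid front wall: a nose reaching 10 mm into the bay, top sloped 65 degrees from level (unit z=98 at the wall to 80), flat underside at z=77.5. Value in m: 0 = out, positive = pushed back (to 0.014). Spring 2.5 N out, 4.5 N at 0.010. Pressing the lid's front down with about 5 to 15 N drives it back; it springs out over the lid once that is down.
- bottle: Bystander: amber glass bottle, 48 mm diameter, 110 mm high, standing beside the unit; origin at the centre of its foot.
- slide_box: Bystander: plastic slide box, grey with a white lid, 100 x 85 x 34 mm, on the bench beside the unit; origin at the centre of its underside.
- eyepiece: Bystander: dark metal eyepiece, 60 mm diameter at its foot, 45 mm high, beside the unit; origin at the centre of its foot.
There are look-alikes about, which are no part of the job. What is meant by the lid is not brown, and is the larger of those in its own colour.

How it is judged:
By the outcome, as a careful person would: the job done as asked, in the order asked, and still so for the second after the job is handed in, with the robot touching nothing.
It also fails if it takes over 48 s, if anything falls off the work surface, if the arm or the gripper's body presses on something with over 40 N, if the wrist force passes 120 N, or if a joint passes its speed limit or range.

## Working session

There is one attempt and no reset: what is moved stays moved. The work goes in short steps, Python scripts to look and compute and a shell command to move; the robot and the scene stay as the last step left them, time stands still between calls to the robot, and variables do not carry over. Pictures are saved under pics/ and viewed, about 8 in all and at most 12, crops included, and the job is handed in when it is done.

```bash
mkdir -p pics; cat > h.py <<'E'
from workcell import *
import numpy as np, cv2
def ray(cam,uv):
    m=camera_model(cam); k=m["k1"]
    d=np.array([(uv[0]-m["cx"])/m["fx"],(uv[1]-m["cy"])/m["fy"]]); p=d.copy()
    for _ in range(20): p=d/(1+k*(p@p))
    return p,np.array(m["cam_to_world"])
def pt(cam,uv,dep):
    p,T=ray(cam,uv); return (T@np.array([p[0]*dep,-p[1]*dep,-dep,1]))[:3]
def onz(cam,uv,z):
    p,T=ray(cam,uv); d=T[:3,:3]@np.array([p[0],-p[1],-1]); o=T[:3,3]
    return o+d*(z-o[2])/d[2]
def proj(cam,P):
    m=camera_model(cam); T=np.linalg.inv(np.array(m["cam_to_world"])); q=T@np.append(P,1)
    p=np.array([q[0],-q[1]])/-q[2]; p=p*(1+m["k1"]*(p@p)); return [p[0]*m["fx"]+m["cx"],p[1]*m["fy"]+m["cy"]]
def tri(u1,u2,c1="side",c2="top"):
    A=[];b=[]
    for c,u in((c1,u1),(c2,u2)):
        p,T=ray(c,u); d=T[:3,:3]@np.array([p[0],-p[1],-1]); d/=np.linalg.norm(d); M=np.eye(3)-np.outer(d,d); A.append(M); b.append(M@T[:3,3])
    x=np.linalg.lstsq(np.vstack(A),np.hstack(b),rcond=None)[0]; return x
E
python3 - <<'E'
from h import *
np.set_printoptions(precision=4,suppress=True)
for c in("side","top"):
    im,d=snapshot(c); cv2.imwrite(f"pics/{c}0.png",im); np.save(f"pics/{c}0.npy",d)
    print(c,np.array(camera_model(c)["cam_to_world"])[:3])
    for t in("lid","unit","ledge","tongue_tip","front_edge","rib_top","catch","bottle","slide_box","eyepiece"):
        r=pinpoint(c,t); print(t,[(np.round(np.array(x["position"])*[640,480],1).tolist(),round(x["confidence"],2)) for x in r[:4]])
print(state())
E
```

```text
side [[ 0.9505  0.1944 -0.2426  0.3151]
 [-0.3104  0.6368 -0.7058 -0.6469]
 [ 0.0173  0.7462  0.6656  0.76  ]]
lid [([236.8, 297.8], 0.84), ([307.8, 402.3], 0.7), ([336.0, 254.5], 0.59)]
unit [([347.7, 283.4], 0.73)]
ledge [([387.5, 244.4], 0.85), ([356.0, 223.0], 0.66)]
tongue_tip [([380.1, 244.4], 0.95), ([313.9, 356.5], 0.86), ([198.1, 299.2], 0.75)]
front_edge [([301.0, 257.2], 0.57), ([303.9, 448.2], 0.57)]
rib_top [([303.5, 414.7], 0.96), ([353.7, 222.2], 0.73), ([327.0, 240.7], 0.67), ([247.0, 293.4], 0.62)]Traceback (most recent call last):
  File "<stdin>", line 7, in <module>
ValueError: it knows: bottle, eyepiece, front_edge, ledge, lid, rib_top, slide_box, tongue_tip, unit
```

```bash
python3 - <<'E'
from h import *
np.set_printoptions(precision=4,suppress=True)
for c in("top",):
    im,d=snapshot(c); cv2.imwrite(f"pics/{c}0.png",im); np.save(f"pics/{c}0.npy",d)
    print(c,np.array(camera_model(c)["cam_to_world"])[:3])
    for t in("lid","unit","ledge","tongue_tip","front_edge","rib_top","bottle","slide_box","eyepiece"):
        r=pinpoint(c,t); print(t,[(np.round(np.array(x["position"])*[640,480],1).tolist(),round(x["confidence"],2)) for x in r[:4]])
print(state())
E
```

```text
top [[-0.0046  0.9946 -0.104   0.4387]
 [-0.9999 -0.0055 -0.0088  0.0401]
 [-0.0093  0.104   0.9945  1.1883]]
lid [([462.6, 293.3], 0.83), ([352.7, 230.2], 0.66), ([335.1, 327.5], 0.58)]
unit []
ledge [([344.4, 175.2], 0.67)]
tongue_tip [([327.5, 361.2], 0.86), ([350.2, 183.6], 0.78), ([419.8, 279.6], 0.66)]
front_edge [([359.0, 267.0], 0.86), ([345.4, 300.5], 0.76), ([495.7, 309.9], 0.61)]
rib_top [([357.3, 240.1], 0.82), ([339.3, 317.2], 0.79), ([475.5, 300.5], 0.79)]
bottle [([267.4, 221.6], 0.97), ([353.1, 231.0], 0.35)]
slide_box [([444.4, 196.5], 0.76)]
eyepiece [([266.4, 183.0], 0.89)]
{'time_s': 0.85, 'joint_positions': array([-1.2172,  0.6891, -0.1946,  1.5653,  0.1573,  0.9025, -0.2151]), 'dq': array([-0.0016, -0.0003, -0.0001, -0.0004,  0.0013, -0.0001,  0.0002]), 'joint_torque': array([  0.0014, -53.9529,  -1.2664, -15.8883,   0.01  ,   0.0011,
        -0.    ]), 'position': array([0.1964, 0.5933, 0.2313]), 'ee_rot': array([ 0.1592,  0.9872,  0.    , -0.    ]), 'wrist_force': array([ 0.1338, -0.4225, -0.0196]), 'torque': array([ 0.015 ,  0.0271, -0.0375]), 'finger_gap': 0.9985889462469517}
```

View pics/side0.png

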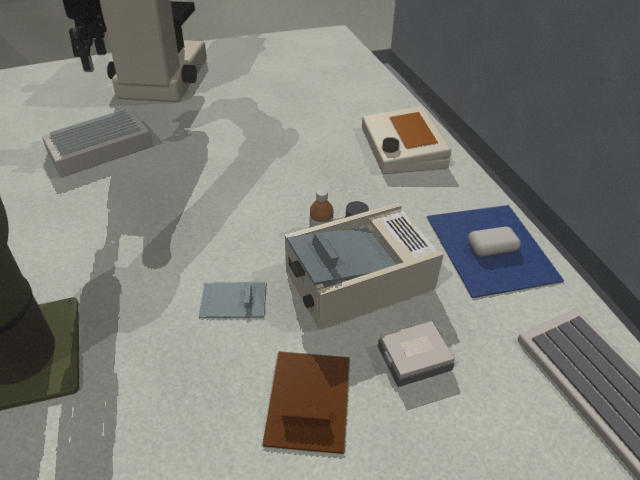

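View pics/top0.png

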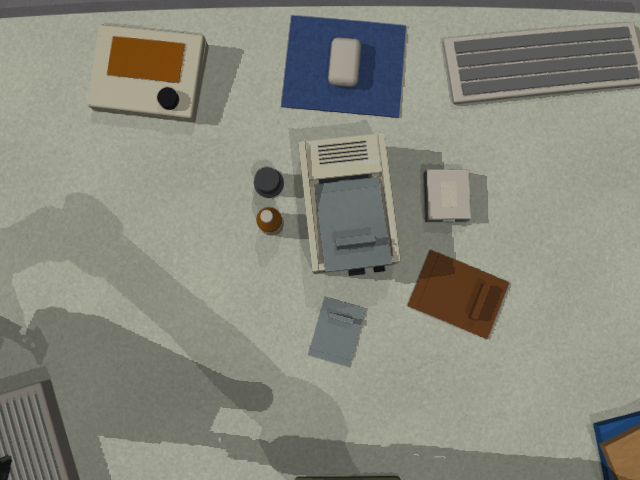

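Three candidates for the lid in the top picture: grey plate on the bay (352,230), small grey plate on the bench (337,330) and brown plate (460,293). The one on the bay is grey and the larger grey one, so it is the lid. I'll confirm with a crop and measure.

```bash
cat > m.py <<'E'
from h import *
from scipy.optimize import least_squares
np.set_printoptions(precision=4,suppress=True)
def cloud(c,box,d):
    u0,v0,u1,v1=box; out=[]
    for v in range(v0,v1):
        for u in range(u0,u1):
            if d[v,u]>0: out.append([*pt(c,(u,v),d[v,u]),u,v])
    return np.array(out)
E
python3 - <<'E'
from m import *
im=cv2.imread("pics/top0.png"); s=cv2.imread("pics/side0.png")
a=cv2.resize(im[125:285,285:415],None,fx=3,fy=3.0,interpolation=cv2.INTER_CUBIC)
b=cv2.resize(s[195:330,270:450],None,fx=2.25,fy=2.25,interpolation=cv2.INTER_CUBIC)
o=np.zeros((480,800,3),np.uint8); o[:a.shape[0],:a.shape[1]]=a; o[:b.shape[0],392:392+b.shape[1]]=b[:,:408]; cv2.imwrite("pics/crop0.png",o)
d=np.load("pics/top0.npy"); P=cloud("top",(290,120,410,285),d)
z=P[:,2]; print(np.histogram(z,np.arange(-.01,.15,.01)))
# cream top: high points z>.085
np.save("pics/P.npy",P)
for v in range(135,285,8):
    print(v,[int(1000*pt("top",(u,v),d[v,u])[2]) for u in range(296,408,6)])
print("rib",tri((327,240.7),(357.3,240.1)),"tip",tri((380.1,244.4),(350.2,183.6)),"fe",tri((301,257.2),(359,267)),"ledge",tri((387.5,244.4),(344.4,175.2)))
E
```

```text
Traceback (most recent call last):
  File "m.py", line 8, in cloud
    if d[v,u]>0: out.append([*pt(c,(u,v),d[v,u]),u,v])
                              ~~^^^^^^^^^^^^^^^^
  File "h.py", line 9, in pt
    p,T=ray(cam,uv); return (T@np.array([p[0]*dep,-p[1]*dep,-dep,1]))[:3]
        ~~~^^^^^^^^
  File "h.py", line 4, in ray
    m=camera_model(cam); k=m["k1"]
ValueError: time passes only in moves, steps and waits
```

View pics/crop0.png

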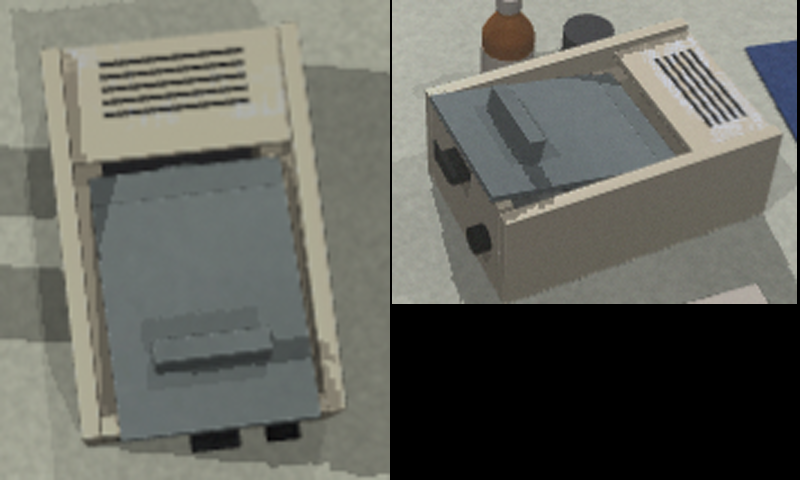

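The crop shows the grey lid on the bay: rib at crop (212,348), tongue edge near (185,185) short of the ledge, and front overhanging the front wall with the catch parts at (215,440). This is the lid.

```bash
sed -i '2a import functools\n_cm=camera_model\nCM={c:_cm(c) for c in("side","top")}\ndef camera_model(c): return CM[c]' h.py
python3 - <<'E'
from m import *
d=np.load("pics/top0.npy"); P=cloud("top",(290,120,410,285),d)
np.save("pics/P.npy",P)
for v in range(131,285,8):
    print(v,[int(1000*pt("top",(u,v),d[v,u])[2]) for u in range(296,408,6)])
print("rib",tri((327,240.7),(357.3,240.1)),"tip",tri((380.1,244.4),(350.2,183.6)),"fe",tri((301,257.2),(359,267)),"ledge",tri((387.5,244.4),(344.4,175.2)))
E
```

```text
131 [0, 5, 2, 0, 1, 2, 2, 4, -1, 0, 6, 0, 1, 4, 3, -3, 1, 3, 3]
139 [2, 3, -1, 1, 2, 0, 90, 86, 88, 88, 90, 89, 88, 86, 94, 1, 3, 0, 1]
147 [0, 94, 88, 86, 88, 89, 88, 87, 87, 89, 91, 86, 84, 86, 97, 2, 0, 1, -1]
155 [-2, 97, 91, 86, 85, 88, 87, 91, 91, 88, 86, 92, 87, 87, 89, 94, 2, -1, 0]
163 [5, 96, 88, 87, 89, 88, 90, 87, 90, 87, 88, 87, 86, 90, 92, 96, 6, 1, -1]
171 [-1, 92, 92, 89, 88, 86, 90, 89, 90, 86, 87, 89, 88, 87, 87, 95, 0, 2, 4]
179 [-3, 95, 94, 81, 11, 9, 6, 12, 10, 56, 74, 75, 75, 75, 70, 95, 4, 3, -4]
187 [0, 2, 98, 72, 75, 77, 79, 76, 79, 76, 75, 74, 80, 82, 68, 96, -1, 3, 1]
195 [-1, 2, 93, 68, 80, 84, 80, 81, 83, 84, 86, 85, 82, 88, 81, 96, 6, 1, 0]
203 [1, -2, 95, 72, 85, 1188, 83, 84, 89, 87, 82, 86, 88, 87, 87, 92, 95, 0, -1]
211 [1, 1, 98, 70, 86, 89, 88, 90, 88, 87, 86, 89, 88, 88, 93, 72, 93, 1, 2]
219 [0, 1, 96, 72, 89, 89, 93, 87, 90, 92, 93, 94, 95, 90, 93, 70, 98, 0, 0]
227 [-3, 1, 93, 67, 91, 92, 93, 93, 92, 93, 94, 91, 97, 95, 93, 95, 96, 0, 1]
235 [5, -2, -3, 95, 71, 98, 95, 98, 98, 97, 96, 122, 126, 122, 100, 102, 98, 1, 1]
243 [0, 3, 1, 91, 73, 98, 101, 123, 128, 124, 124, 117, 116, 113, 102, 101, 93, 4, 1]
251 [0, -1, 3, 98, 72, 100, 102, 99, 101, 102, 102, 104, 105, 101, 102, 106, 86, 96, -3]
259 [2, -2, -2, 99, 73, 104, 102, 108, 107, 106, 105, 108, 105, 105, 104, 108, 101, 94, 1]
267 [1, 6, 0, 95, 103, 109, 109, 109, 106, 108, 109, 106, 1, 46, 56, 0, 0, 1, 0]
275 [1, 0, 1, 0, 1, -2, 5, -1, -1, 91, 0, 2, -1, 1, -2, 2, 3, 3, 2]
283 [1, 3, 3, 2, 2, 2, -4, -2, 2, 0, 3, 2, 1, 2, 4, -1, -1, -2, 0]
rib [ 0.5468 -0.0164  0.1361] tip [ 0.655  -0.0066  0.0891] fe [ 0.5004 -0.0199  0.1137] ledge [0.6747 0.0032 0.0746]
```

```bash
cat > fit.py <<'E'
from m import *
def meas(im,d,pr=True):
    P=cloud("top",(290,120,412,290),d); P=P[(P[:,2]>.055)&(P[:,2]<.15)]
    hsv=cv2.cvtColor(im,cv2.COLOR_BGR2HSV); px=P[:,3:].astype(int); H=hsv[px[:,1],px[:,0]]; B=im[px[:,1],px[:,0]].astype(int)
    grey=(B[:,0]-B[:,2]>3); cream=(B[:,2]-B[:,0]>8)
    C=P[cream]
    # rotate search: unit = extents of cream points; 2D box fit by percentile-consistency
    (cx,cy),(w,h),ang=cv2.minAreaRect((C[:,:2]*1000).astype(np.float32))
    box=cv2.boxPoints(((cx,cy),(w,h),ang))/1000
    a=np.deg2rad(ang); 
    while a>np.pi/4:a-=np.pi/2
    while a<-np.pi/4:a+=np.pi/2
    R=np.array([[np.cos(a),-np.sin(a)],[np.sin(a),np.cos(a)]])
    L=C[:,:2]@R; lo,hi=L.min(0),L.max(0)
    print("cream yaw",a,"size",hi-lo); 
    o=np.array([(lo[0]+hi[0])/2-.029,(lo[1]+hi[1])/2]); O=R@o; print("unit origin",O)
    G=P[grey]; g=(G[:,:2]-O)@R; z=G[:,2]
    k=(np.abs(g[:,1])<.066)&(g[:,0]<.077)&(g[:,0]>-.15); g=g[k];z=z[k]; G=G[k]
    panel=np.ones(len(z),bool)
    for _ in range(6):
        A=np.c_[g,np.ones(len(g))]; c=np.linalg.lstsq(A[panel],z[panel],rcond=None)[0]; panel=np.abs(A@c-z)<.006
    print("plane slope",c[:2],"tilt",np.arctan(-c[0]), "front x",np.percentile(g[panel,0],[0,.5,2]),"far x",np.percentile(g[panel,0],[98,99.5,100]),"y",np.percentile(g[panel,1],[1,99]))
    rt=A@c-z< -.015; print("rib unit",g[rt].mean(0),z[rt].max(), "x",np.percentile(g[rt,0],[5,95]),"y",np.percentile(g[rt,1],[2,98]))
    lr,_,la=cv2.minAreaRect((g[panel]*1000).astype(np.float32)); print("lid rect in unit",lr,_,la)
    for x in(-.09,-.08,-.06,0,.05,.08): print(x,round(float(c@[x,0,1]),4),end=" ")
    return O,a
if __name__=="__main__":
    meas(cv2.imread("pics/top0.png"),np.load("pics/top0.npy"))
E
python3 fit.py
```

```text
cream yaw 0.10545711784647546 size [0.2423 0.1609]
unit origin [ 0.5969 -0.0067]
plane slope [-0.2056 -0.002 ] tilt 0.2028136416972272 front x [-0.0968 -0.0958 -0.0936] far x [0.0667 0.0693 0.0712] y [-0.0595  0.0564]
rib unit [-0.0482 -0.0017] 0.13110976953963793 x [-0.0549 -0.0411] y [-0.036   0.0314]
lid rect in unit (-13.0582275390625, -1.6419296264648438) (167.62884521484375, 118.67403411865234) 0.7072421312332153
-0.09 0.1088 -0.08 0.1068 -0.06 0.1027 0 0.0903 0.05 0.0801 0.08 0.0739
```

```bash
cat > go.py <<'E'
import sys
from h import *
from scipy.spatial.transform import Rotation as Ro
O=np.array([0.5969,-0.0067]);a=0.1055; c,s=np.cos(a),np.sin(a); R=np.array([[c,-s],[s,c]])
S=state(); q=Ro.from_quat(S["ee_rot"]); p=np.array(S["position"])
u=(p[:2]-O)@R; print("t",S["time_s"],"unit xyz",np.round([*u,p[2]],4),"F unit",np.round([*(np.array(S["wrist_force"])[:2]@R),S["wrist_force"][2]],2))
X=q.as_matrix()[:,0]; print("tool x yaw rel -unit x deg",np.degrees((np.arctan2(X[1],X[0])-a)%(2*np.pi))-180)
if len(sys.argv)>1:
    t=[float(v) for v in sys.argv[1:4]]; w=np.array([*(O+R@t[:2]),t[2]]); print("shift units",np.round(q.inv().apply(w-p)*10,3))
E
cat > /dev/null; python3 -m handwheel '[[[-1,-0.98,-0.96,0,0],[-1,-0.98,-0.96,0,0],[-1,-0.98,-0.96,0,0],[-1,-0.98,-0.96,0,0]]]' 30
python3 -m handwheel '[[[-1,-0.98,-0.96,0,0],[-1,-0.98,-0.96,0,0],[-1,-0.98,-0.96,0,0],[-1,-0.98,-0.96,0,0]]]'
python3 -m handwheel '[[[-1,-0.98,-0.96,0,0],[-1,-0.98,-0.96,0,0],[-1,-0.98,-0.96,0,0],[-1,-0.98,-0.96,0,0]]]'
python3 -m handwheel '[[[-1,-0.98,-0.96,0,0],[-1,-0.98,-0.96,0,0],[-1,-0.98,-0.96,0,0],[-1,-0.98,-0.96,0,0]]]'
python3 -m handwheel '[[[-1,0,0,0,-0.135],[-1,0,0,0,-0.135],[-1,0,0,0,-0.135],[-1,0,0,0,-0.135],[-1,0,0,0,-0.135]]]'
python3 go.py -0.082 -0.002 0.16
```

```text
time_s: 1.25
position: [0.2635, 0.4651, 0.2312]
ee_rot: [0.163, 0.987, -0.003, 0.002]
wrist_force: [-0.2, 0.6, -0.4]
finger_gap: 0.333
time_s: 1.65
position: [0.325, 0.3439, 0.2312]
ee_rot: [0.163, 0.987, -0.002, 0.001]
wrist_force: [-0.0, 1.0, -0.4]
finger_gap: 0.001
time_s: 2.05
position: [0.3875, 0.223, 0.2312]
ee_rot: [0.164, 0.987, -0.001, 0.001]
wrist_force: [0.1, 0.1, 0.8]
finger_gap: -0.003
time_s: 2.45
position: [0.4506, 0.1015, 0.2312]
ee_rot: [0.163, 0.987, -0.001, 0.001]
wrist_force: [-0.5, -0.4, -0.1]
finger_gap: -0.002
time_s: 2.95
position: [0.4479, 0.1071, 0.2314]
ee_rot: [-0.052, 0.999, 0.001, 0.0]
wrist_force: [-0.3, -0.1, 0.2]
finger_gap: -0.002
t 2.95 unit xyz [-0.1362  0.1289  0.2314] F unit [-0.36 -0.07  0.23]
tool x yaw rel -unit x deg -0.1351626197618998
shift units [-0.545 -1.308  0.713]
```

```bash
python3 -m handwheel '[[[-1,-0.27,-0.66,0.2,0],[-1,-0.27,-0.66,0.2,0],[-1,-0.27,-0.66,0.2,0]]]'
python3 -m handwheel '[[[-1,-0.26,-0.64,0.5,0],[-1,-0.26,-0.64,0.5,0],[-1,-0.26,-0.64,0.5,0],[-1,-0.26,-0.64,0.5,0],[-1,-0.26,-0.64,0.5,0]]]'
python3 go.py -0.079 -0.002 0.114; python3 - <<'E'
from fit import *
im,d=snapshot("side"); cv2.imwrite("pics/s1.png",cv2.resize(im[150:330,250:450],None,fx=3,fy=3))
E
```

```text
time_s: 3.25
position: [0.4826, 0.0395, 0.2103]
ee_rot: [-0.048, 0.999, -0.001, -0.0]
wrist_force: [0.5, 0.5, 0.1]
finger_gap: 0.001
time_s: 3.75
position: [0.5142, -0.016, 0.1619]
ee_rot: [-0.053, 0.999, 0.001, 0.0]
wrist_force: [-0.7, 0.8, 0.4]
finger_gap: -0.004
t 3.75 unit xyz [-0.0832 -0.0005  0.1619] F unit [-0.62  0.89  0.43]
tool x yaw rel -unit x deg 0.042359040335469444
shift units [-0.042 -0.016  0.479]
```

View pics/s1.png

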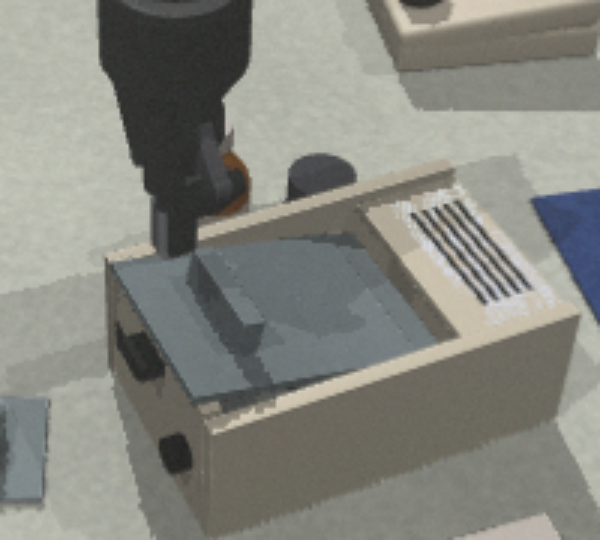

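The shut fingertip (crop 175,250) hangs above the panel in front of the rib (225,305), and the lid is untouched. Next I'll lower it and start pushing gently.

```bash
python3 -m handwheel '[[[-1,-0.03,-0.02,0.25,0],[-1,-0.03,-0.02,0.38,0],[-1,-0.03,-0.02,0.46,0],[-1,-0.03,-0.02,0.46,0],[-1,-0.03,-0.02,0.46,0]]]'
python3 go.py
python3 -m handwheel '[[[-1,-0.05,0,0,0],[-1,-0.10,0,0,0],[-1,-0.13,0,0,0],[-1,-0.16,0,0,0],[-1,-0.19,0,0,0],[-1,-0.19,0,0,0]]]'
python3 go.py
```

```text
time_s: 4.3
position: [0.5176, -0.0192, 0.1159]
ee_rot: [-0.053, 0.999, 0.0, 0.0]
wrist_force: [0.4, -0.3, 0.2]
finger_gap: 0.001
t 4.3 unit xyz [-0.0801 -0.0041  0.1159] F unit [ 0.34 -0.3   0.17]
tool x yaw rel -unit x deg -0.022501461770758624
time_s: 4.9
position: [0.5368, -0.0179, 0.1153]
ee_rot: [-0.052, 0.999, 0.0, 0.0]
wrist_force: [0.4, 0.1, 0.2]
finger_gap: 0.0
t 4.9 unit xyz [-0.061  -0.0048  0.1153] F unit [0.39 0.01 0.21]
tool x yaw rel -unit x deg -0.07657986278985618
```

```bash
python3 -m handwheel '[[[-1,-0.02,0,0,0],[-1,-0.04,0,0,0],[-1,-0.06,0,0,0],[-1,-0.08,0,0,0],[-1,-0.08,0,0,0]]]'
python3 go.py
python3 - <<'E'
from fit import *
im,d=snapshot("side"); cv2.imwrite("pics/s2.png",cv2.resize(im[170:330,260:450],None,fx=3,fy=3))
im,d=snapshot("top"); meas(im,d)
E
```

```text
time_s: 5.4
position: [0.5447, -0.017, 0.1153]
ee_rot: [-0.052, 0.999, 0.0, 0.0]
wrist_force: [-0.5, -0.9, 0.5]
finger_gap: 0.001
t 5.4 unit xyz [-0.053  -0.0047  0.1153] F unit [-0.6  -0.81  0.54]
tool x yaw rel -unit x deg -0.06628265982774906
cream yaw 0.10617426551614177 size [0.2525 0.1611]
unit origin [ 0.5915 -0.0076]
plane slope [-0.1808  0.0087] tilt 0.17884307306137145 front x [-0.0761 -0.0756 -0.0745] far x [0.0761 0.0767 0.077 ] y [-0.0393  0.0575]
rib unit [-0.0223  0.0313] 0.12547915489950334 x [-0.0244 -0.0206] y [0.03   0.0323]
lid rect in unit (0.5122451782226562, 4.192928314208984) (152.9265594482422, 107.55715942382812) 0.12769071757793427
-0.09 0.109 -0.08 0.1072 -0.06 0.1036 0 0.0928 0.05 0.0837 0.08 0.0783
```

View pics/s2.png

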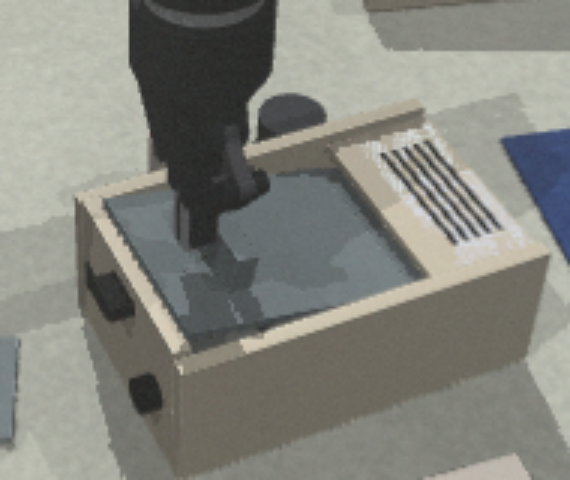

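The lid has slid in, still tilted. Its front edge is now about at the wall's inner face (crop 105,200 to 190,345), and the tip is at the rib's front face. Next I'll push 4 mm further.

```bash
python3 -m handwheel '[[[-1,-0.02,0,0,0],[-1,-0.04,0,0,0],[-1,-0.04,0,0,0],[-1,-0.04,0,0,0]]]'
python3 go.py
python3 - <<'E'
from fit import *
im,d=snapshot("side"); cv2.imwrite("pics/s3.png",cv2.resize(im[170:330,260:450],None,fx=3,fy=3))
import fit
im,d=snapshot("top")
P=cloud("top",(290,165,412,285),d); O=np.array([.5969,-.0067]);a=.1055;R=np.array([[np.cos(a),-np.sin(a)],[np.sin(a),np.cos(a)]])
g=(P[:,:2]-O)@R
for x in np.arange(-.09,.1,.01):
    for lo,hi in((-.055,-.042),(.045,.055)):
        k=(abs(g[:,0]-x)<.005)&(g[:,1]>lo)&(g[:,1]<hi); print(round(x,3),np.round(np.median(P[k,2])*1000,1),end=" | ")
    print()
E
```

```text
time_s: 5.9
position: [0.5485, -0.0166, 0.1154]
ee_rot: [-0.052, 0.999, 0.0, 0.0]
wrist_force: [0.1, -0.0, -0.1]
finger_gap: -0.001
t 5.9 unit xyz [-0.0492 -0.0047  0.1154] F unit [ 0.1  -0.01 -0.07]
tool x yaw rel -unit x deg -0.06738852624044966
-0.09 nan | -0.09 95.6 | 
-0.08 nan | -0.08 98.1 | 
-0.07 nan | -0.07 91.8 | 
-0.06 nan | -0.06 93.4 | 
-0.05 523.5 | -0.05 208.6 | 
-0.04 521.4 | -0.04 210.3 | 
-0.03 517.9 | -0.03 460.7 | 
-0.02 nan | -0.02 88.3 | 
-0.01 nan | -0.01 86.5 | 
-0.0 nan | -0.0 85.0 | 
0.01 nan | 0.01 84.1 | 
0.02 nan | 0.02 83.6 | 
0.03 nan | 0.03 83.2 | 
0.04 nan | 0.04 81.7 | 
0.05 nan | 0.05 80.3 | 
0.06 nan | 0.06 79.4 | 
0.07 78.9 | 0.07 78.1 | 
0.08 87.8 | 0.08 86.7 | 
0.09 89.1 | 0.09 89.4 |
  return _methods._mean(a, axis=axis, dtype=dtype,
  ret = ret.dtype.type(ret / rcount)
```

View pics/s3.png

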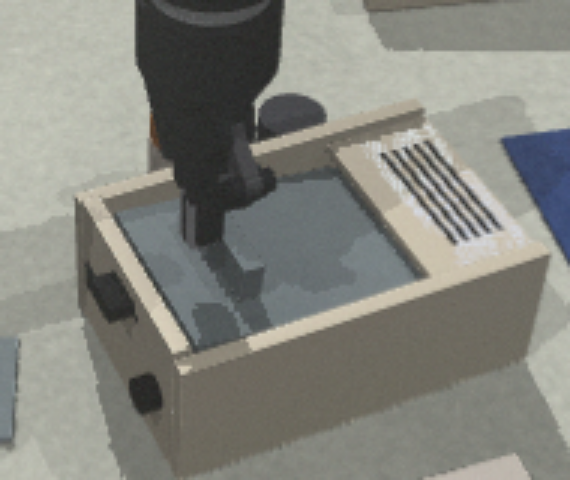

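The front has slipped off the wall: the lid lies at about 0.11 rad with its front inside the wall (crop 120,215 to 190,345). The rib top is now below the tip, so I'll back off, lower, and push on against the rib to the stop.

```bash
python3 -m handwheel '[[[-1,0.08,0.02,0,0],[-1,0.08,0.02,0,0],[-1,0.08,0.02,0.06,0],[-1,0.08,0.02,0.12,0],[-1,0.08,0.02,0.14,0],[-1,0.08,0.02,0.14,0]]]'
python3 go.py
python3 -m handwheel '[[[-1,-0.03,0,0,0],[-1,-0.05,0,0,0],[-1,-0.07,0,0,0],[-1,-0.09,0,0,0],[-1,-0.09,0,0,0]]]'
python3 go.py
python3 -m handwheel '[[[-1,-0.02,0,0,0],[-1,-0.03,0,0,0],[-1,-0.03,0,0,0]]]'
python3 go.py
```

```text
time_s: 6.6
position: [0.5397, -0.0155, 0.1006]
ee_rot: [-0.052, 0.999, 0.0, -0.001]
wrist_force: [0.3, 0.3, -0.7]
finger_gap: -0.001
t 6.6 unit xyz [-0.0578 -0.0027  0.1006] F unit [ 0.38  0.26 -0.72]
tool x yaw rel -unit x deg -0.062430449092289564
time_s: 7.1
position: [0.5493, -0.0145, 0.1013]
ee_rot: [-0.052, 0.999, 0.0, 0.0]
wrist_force: [-0.0, 0.2, -0.7]
finger_gap: -0.0
t 7.1 unit xyz [-0.0482 -0.0028  0.1013] F unit [ 0.02  0.24 -0.74]
tool x yaw rel -unit x deg -0.07384959126122226
time_s: 7.4
position: [0.5497, -0.0145, 0.1011]
ee_rot: [-0.052, 0.999, -0.0, -0.002]
wrist_force: [-5.3, -0.2, 3.4]
finger_gap: 0.004
t 7.4 unit xyz [-0.0478 -0.0028  0.1011] F unit [-5.34  0.37  3.44]
tool x yaw rel -unit x deg -0.06078575982084544
```

```bash
python3 -m handwheel '[[[-1,-0.02,0,0,0],[-1,-0.03,0,0,0],[-1,-0.03,0,0,0]]]'
python3 go.py
python3 - <<'E'
from fit import *
im,d=snapshot("top")
P=cloud("top",(290,165,412,285),d); O=np.array([.5969,-.0067]);a=.1055;R=np.array([[np.cos(a),-np.sin(a)],[np.sin(a),np.cos(a)]])
g=(P[:,:2]-O)@R
for x in np.arange(-.1,.1,.01):
    k=(abs(g[:,0]-x)<.005)&(g[:,1]>.045)&(g[:,1]<.055); print(round(x,3),np.round(np.median(P[k,2])*1000,1),end=" | ")
cv2.imwrite("pics/t4.png",cv2.resize(im[155:285,285:415],None,fx=4,fy=4,interpolation=cv2.INTER_CUBIC))
E
```

```text
time_s: 7.7
position: [0.5497, -0.0146, 0.1006]
ee_rot: [-0.052, 0.999, -0.001, -0.005]
wrist_force: [-10.3, -0.6, 6.1]
finger_gap: 0.0
t 7.7 unit xyz [-0.0478 -0.0029  0.1006] F unit [-10.29   0.46   6.14]
tool x yaw rel -unit x deg -0.05338658518411421
-0.1 0.9 | -0.09 93.4 | -0.08 99.8 | -0.07 90.4 | -0.06 91.9 | -0.05 194.0 | -0.04 196.9 | -0.03 449.0 | -0.02 444.4 | -0.01 86.2 | -0.0 85.0 | 0.01 85.2 | 0.02 83.1 | 0.03 82.9 | 0.04 81.4 | 0.05 80.7 | 0.06 80.1 | 0.07 79.2 | 0.08 88.3 | 0.09 89.3 |
```

View pics/t4.png

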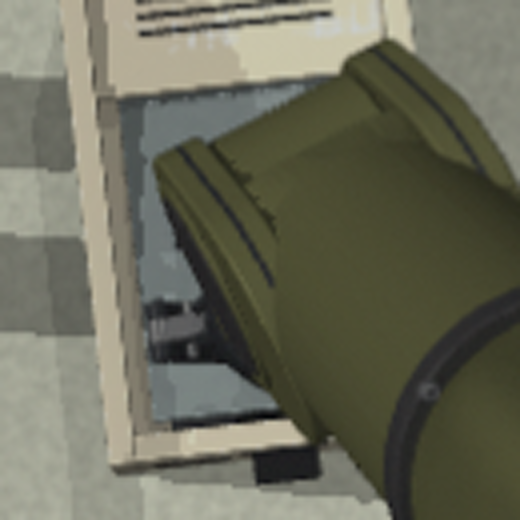

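The rigid stop is reached: 10 N with no motion, and the finger's front at x=-36.8 mm puts the tongue tip at 95 mm. The lid is still tilted, with its front strip inside the wall (crop 150,430) and the tongue under the ledge (130,95). Next I'll back off slightly and press.

```bash
python3 -m handwheel '[[[-1,0.05,0,0,0],[-1,0.1,0,0,0],[-1,0.1,0,0.05,0],[-1,0.1,0,0.1,0],[-1,0.1,0,0.13,0],[-1,0.1,0,0.13,0]]]'
python3 go.py
python3 -m handwheel '[[[-1,0,0,0.02,0],[-1,0,0,0.04,0],[-1,0,0,0.06,0],[-1,0,0,0.06,0]]]'
python3 go.py
```

```text
time_s: 8.35
position: [0.5453, -0.0149, 0.0878]
ee_rot: [-0.052, 0.999, 0.0, 0.0]
wrist_force: [0.6, -0.4, 0.1]
finger_gap: 0.003
t 8.35 unit xyz [-0.0522 -0.0027  0.0878] F unit [ 0.6  -0.43  0.06]
tool x yaw rel -unit x deg -0.06296535843395645
time_s: 8.75
position: [0.5452, -0.0149, 0.0824]
ee_rot: [-0.052, 0.999, 0.0, 0.0]
wrist_force: [0.1, 0.3, 1.4]
finger_gap: 0.0
t 8.75 unit xyz [-0.0523 -0.0027  0.0824] F unit [0.15 0.31 1.42]
tool x yaw rel -unit x deg -0.061111381767688044
```

```bash
python3 -m handwheel '[[[-1,0,0,0.02,0],[-1,0,0,0.04,0],[-1,0,0,0.06,0],[-1,0,0,0.06,0]]]'
python3 go.py
python3 -m handwheel '[[[-1,0,0,0.02,0],[-1,0,0,0.04,0],[-1,0,0,0.06,0],[-1,0,0,0.06,0]]]'
python3 go.py
```

```text
time_s: 9.15
position: [0.5449, -0.0149, 0.0762]
ee_rot: [-0.052, 0.999, -0.0, -0.0]
wrist_force: [-0.7, -1.1, 3.1]
finger_gap: -0.001
t 9.15 unit xyz [-0.0526 -0.0027  0.0762] F unit [-0.81 -1.04  3.06]
tool x yaw rel -unit x deg -0.06159296519163604
time_s: 9.55
position: [0.5449, -0.015, 0.0758]
ee_rot: [-0.052, 0.999, -0.001, 0.001]
wrist_force: [-11.8, -0.9, 55.1]
finger_gap: 0.004
t 9.55 unit xyz [-0.0525 -0.0028  0.0758] F unit [-11.81   0.3   55.09]
tool x yaw rel -unit x deg -0.05360456511456846
```

It bottomed rigidly at 0.0758 m, the seated height. Next I'll lift clear and look.

```bash
python3 -m handwheel '[[[-1,0,0,-0.1,0],[-1,0,0,-0.4,0],[-1,0,0,-0.9,0],[-1,0,0,-0.9,0],[-1,0,0,-0.9,0],[-1,0,0,-0.9,0]]]'
python3 -m handwheel '[[[-1,0.9,0.9,-0.5,0],[-1,0.9,0.9,-0.5,0],[-1,0.9,0.9,-0.5,0],[-1,0.9,0.9,-0.5,0],[-1,0.9,0.9,-0.5,0]]]'
python3 -m handwheel '[[[-1,0.5,1,0,0],[-1,0.5,1,0,0],[-1,0.5,1,0,0],[-1,0.5,1,0,0],[-1,0.5,1,0,0]]]'
python3 -m handwheel '[[[-1,0.5,1,0,0],[-1,0.5,1,0,0],[-1,0.5,1,0,0],[-1,0.5,1,0,0],[-1,0.5,1,0,0]]]'
python3 - <<'E'
from fit import *
s,_=snapshot("side"); im,d=snapshot("top"); meas(im,d); print()
for t in("bottle","slide_box","eyepiece","front_edge","tongue_tip"):
    print(t,[(np.round(np.array(x["position"])*[640,480],1).tolist(),round(x["confidence"],2)) for x in pinpoint("top",t)[:3]])
a=cv2.resize(im[125:285,285:415],None,fx=3,fy=3,interpolation=cv2.INTER_CUBIC)
b=cv2.resize(s[195:330,270:450],None,fx=2.25,fy=2.25,interpolation=cv2.INTER_CUBIC)
o=np.zeros((480,800,3),np.uint8); o[:,:390]=a; o[:b.shape[0],392:]=b[:,:408]; cv2.imwrite("pics/c5.png",o)
E
```

```text
time_s: 10.15
position: [0.544, -0.0153, 0.1592]
ee_rot: [-0.052, 0.999, -0.0, -0.001]
wrist_force: [-0.4, -0.4, 0.2]
finger_gap: -0.0
time_s: 10.65
position: [0.4455, 0.0652, 0.2096]
ee_rot: [-0.053, 0.999, -0.0, -0.001]
wrist_force: [-0.3, -0.7, -0.1]
finger_gap: -0.002
time_s: 11.15
position: [0.3869, 0.1579, 0.2096]
ee_rot: [-0.051, 0.999, -0.001, -0.0]
wrist_force: [-0.1, -0.7, 0.6]
finger_gap: 0.003
time_s: 11.65
position: [0.3273, 0.2516, 0.2099]
ee_rot: [-0.05, 0.999, -0.001, -0.0]
wrist_force: [0.9, 0.4, 0.1]
finger_gap: 0.001
cream yaw 0.10620757999690297 size [0.2428 0.1608]
unit origin [ 0.5962 -0.0069]
plane slope [-0.0002  0.0003] tilt 0.00016362780746220315 front x [-0.0743 -0.0732 -0.0703] far x [0.0734 0.076  0.0768] y [-0.0593  0.0566]
rib unit [-0.0297 -0.0013] 0.10583317535101155 x [-0.0362 -0.0231] y [-0.0347  0.0322]
lid rect in unit (1.2549591064453125, -1.8162307739257812) (118.84142303466797, 151.23037719726562) 89.93026733398438
-0.09 0.0767 -0.08 0.0767 -0.06 0.0767 0 0.0767 0.05 0.0767 0.08 0.0767 
bottle [([270.3, 222.7], 0.73), ([343.2, 176.8], 0.47)]
slide_box [([444.8, 200.8], 0.85), ([270.8, 221.0], 0.54)]
eyepiece [([269.3, 183.5], 0.62)]
front_edge [([355.4, 255.9], 0.94), ([494.7, 313.0], 0.84), ([344.1, 300.9], 0.55)]
tongue_tip [([419.2, 277.5], 0.91), ([328.9, 358.8], 0.81)]Traceback (most recent call last):
  File "<stdin>", line 7, in <module>
ValueError: could not broadcast input array from shape (304,405,3) into shape (304,408,3)
```

```bash
python3 - <<'E'
from fit import *
s,_=snapshot("side"); im,d=snapshot("top")
a=cv2.resize(im[215:285,300:410],None,fx=4,fy=4,interpolation=cv2.INTER_CUBIC)
b=cv2.resize(s[220:330,275:375],None,fx=3.5,fy=3.5,interpolation=cv2.INTER_CUBIC)
o=np.zeros((480,800,3),np.uint8); o[:280,:440]=a; o[:385,442:792]=b; cv2.imwrite("pics/c5.png",o)
E
```

```text
(no output)
```

View pics/c5.png

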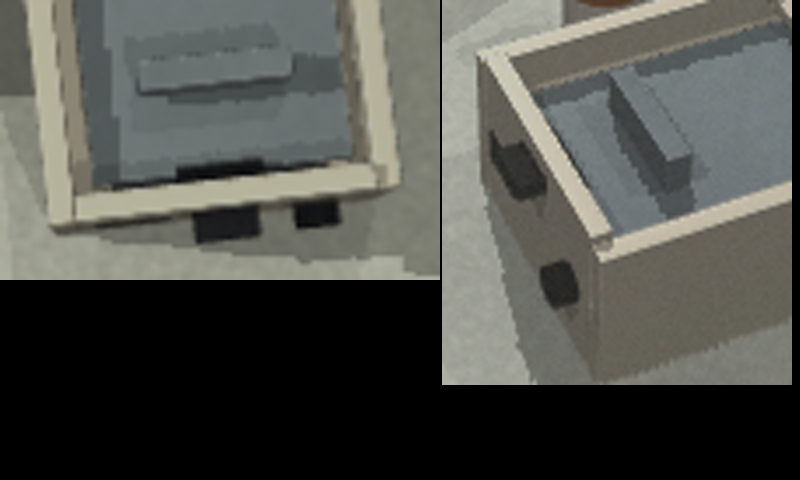

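The picture shows the black catch nose (crop 220,172) reaching over the lid's front edge, with the lid level in the bay. The bystanders are where they were, so I'm handing in.

```bash
python3 -c "
from workcell import *
print(job_done(), state()['time_s'])"
```

```text
the job is handed in; nothing more can be done
the job is handed in; nothing more can be done
```

The lid is seated and the spring catch is out over its front edge; the job was handed in at about 12 s.

**What I did:** With shut fingers I pushed the lid by its rib along the unit's x axis until it met the stop wall. The push force rose to 10 N with no further motion while the lid was still tilted about 0.1 rad, with its tongue under the ledge. I then pressed the flat panel in front of the rib down until it bottomed at z = 75.8 mm, and lifted the arm well clear.

**Last checks:**
- **Lid:** it measures level (tilt 0.0002 rad) with its top at about z = 76.7 mm. The rib is 18–19 mm further along than at the start.
- **Catch:** the top picture shows the black nose over the lid's front edge.
- **Bystanders:** the bottle, slide box and eyepiece are within 1–4 pixels of where they were detected at the start, which is detector noise.

**What was off:**
- The last press overshot to about 55 N at the fingertips once the lid had bottomed. That is below the 120 N wrist limit and was applied by the fingertips, not the gripper's body.
- Midway I had to back off and lower the fingers, because the rib had dropped below the tip when the lid slipped off the front wall.
- A mid-push fit of the unit's position was about 5 mm off because the arm was in view, so I kept the first measurement.

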